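# Llama back on its plinth

## Robot

A 7-joint arm with a two-finger parallel gripper is mounted at the origin on the work surface. World frame = base frame: x ahead of the robot, y to its left, z up, the work surface at z = 0. Lengths are in m, angles in rad, forces in N, time in s.
With the tool pointing down it reaches from about 0.425 to 0.825 m from the base axis. Payload 3.6 kg.
Tool frame: the origin (TCP) lies on the centre line of the jaws, within the pads' length; the fingertips stand 11 mm ahead of it and the grasp point (between the pads) lies 8 mm behind it; z points along the fingers, y is the line along which they close (so a half turn about z gives the same grasp; the last joint's range is limited). The gripper opens to 93 mm and grips with 3 to 60 N. Pads are 15 mm wide; open, the fingers measure 128 mm over their backs; the gripper's body (75 mm by 188 mm) begins 65 mm behind the grasp point.
Start: joints at [1.159, 0.615, -0.013, 1.423, 0.008, 1.103, -0.04], TCP at [0.245, -0.602, 0.23] pointing down, gripper open.
Joint ranges: [-3.12, 3.12], [-0.3, 2.06], [-1.34, 1.32], [0.26, 2.42], [-1.36, 4.5], [0.01, 1.98], [-2.84, 2.84]. Speed limits (rad/s): [2.79, 2.79, 3.14, 3.14, 3.14, 3.14, 3.14].

## Interface

Orientations are given as a unit quaternion [w, x, y, z].
In Python, from rig import arm gives the robot as it stands.
- The arm moves only by the tool servo_tool, never from a script. Its argument "moves" is a list of rows, each an object of numbers: "dx", "dy", "dz": the shift along the world's x, y, z in mm; "turn": the turn about the world's z in rad. In form: [{"dx": .., "dy": .., "dz": .., "turn": ..}, ...]. A call has 1 to 20 rows; each row shifts and turns the commanded pose from where the row before left it; what a row does not reach is not made up. A row lasts 1/12 s, in which the tool goes at most 41.7 mm and 7.16 degrees, less where a joint would pass 70% of its speed; a pose out of reach is approached as far as the arm can. A call with a gripper value outside its range is refused whole. "grip" is the finger opening in mm, from 0 to 93, set as the call begins (left out, the last holds). The fingers move at their own pace and stop on an object; "force" is the grip in N (left out, the last holds). Time passes only in rows, so rows that do not move let the fingers close. It gives the time, the measured TCP pose, the force, the opening and the grip force at its end, in the units of the state.
- arm.read_state(): the state, without advancing time (a new reading comes with each control period).
- arm.snapshot(name): name is "scene" or "top"; returns the picture (400x640x3 uint8, red, green, blue); there is no depth.
- arm.camera_params(name): a dict with "vfov" (degrees; the focal length in pixels is half the picture's height over the tangent of half this angle, whatever the lens; pixels are square), "cx", "cy" (the principal point, pixels), "rvec" (rotation vector, rad) and "tvec" (3), from world to camera coordinates, as OpenCV has them. Camera axes: x right, y down, z forward; pixel columns grow to the right and rows downward; lengths in m; the calibration is good to about 2 mm. A picture is of the moment at which its call begins. camera_params takes no time and is no camera call.
- arm.sign_off(): hands the job in; it is judged then, once.
The state is a dict: "t": time; "joints": joint angles; "joint_velocities": joint speeds; "joint_torque": joint torques, N m; "tool_pos": TCP position; "orientation": TCP orientation; "wrist_force": force on the tool from outside, world axes, zero at the start; "torque": the same for the moment, N m; "grip_width": opening from 0.0 (shut) to 1.0 (fully open); "finger_force": force on a finger pad.
Only numpy, scipy, OpenCV 4.12 (cv2) and the standard library are available. Lean on these libraries where they do the work, as an engineer would, in place of code of your own. Each camera call takes 0.05 s, during which the arm holds its last target. There are 200 camera calls.

## Task

Put the white ceramic llama back on its wooden plinth: lift it gently out of the bottom blue tray, where it stands with its rump tucked under the trays above, and stand it on all four feet in the middle of the plinth, squarely along its length and looking towards the robot's side of the shelf. The steel bottle blocks the way into the tray, so set it aside by a good hand's width, left standing on the shelf. Do not knock the trays, and leave the owl, the candle, the router and the power strip where they are.

Things in the scene. Friction and masses are not known exactly. Their poses are not given: they have to be found in the camera images.
- llama: White ceramic llama figurine on four legs, about 0.17 kg. Origin midway between its feet, on their underside; z up; the nose points along its -x. Feet within x -27..27, y -15..15; neck at x about -25, head z 72..90 and 17 wide, ears to z 97, tail to x 34. Brittle: contact forces on it, both fingers' included, must add up to under 36 N; a grip of 8 N (16 N for both) carries it.
- llama_grip (a point): Middle of the llama's trunk, 50 mm above its origin: where to grip, across its y axis. The trunk is a rounded block 58 long (x), 30 wide (y) with flat flanks, from 33 to 63 mm above the llama's origin.
- llama_nose (a point): Tip of the llama's nose, 50 mm ahead of (-x) and 79 mm above the llama's origin.
- trays: Three blue plastic trays, open on top, stacked and fixed, each 270 deep (x), 290 wide (y), 80 high, walls and floor 4 thick; the bottom tray is drawn 100 forward of the upper two. Origin on the shelf under the middle of the front edge of the upper two; +x points into the trays. Upper trays: from x 0, undersides z 80 and 160, lips to z 102 and 182, sides 40 high (to x 100), then 80.
- tray_strip (a point): Middle of the open front strip of the bottom tray, on its floor (50 mm ahead, -x, of the trays' origin, z 4). In the trays' frame the strip spans x -96..0, y -141..141; lip at x -100..-96 22 high; side walls 40 high, 80 behind x 0. Llama, owl and candle stand in it in any order, 85 apart, origins 0 to 10 ahead of the upper trays' front, llama facing out within 7 degrees.
- bottle: Upright stainless steel bottle, 66 diameter, 200 high, 0.28 kg, with a black twist cap 40 diameter from z 168 to the top (the cap is on tight and can carry the bottle). Stands on the shelf in front of the trays. Origin at the centre of its base, z up.
- plinth: Plain wooden plinth fixed on the shelf, 110 long (x) by 70 wide (y) by 18 high. Origin at the centre of its underside; -x points to the robot's side of the shelf. The llama belongs on top, its origin over the plinth's, its nose towards the plinth's -x.
- owl: Bystander: white ceramic owl figurine in the bottom tray, 45 diameter, 69 high, no neck or legs. Origin at the centre of its base.
- candle: Bystander: candle in an amber glass with an aluminium lid, 54 diameter, 58 high, in the bottom tray. Origin at the centre of its base.
- router: Bystander: flat black router, 120 (x) by 200 (y) by 32 high, with two antennas 157 high along its far (+x) edge; loose on the shelf behind the plinth. Origin on the shelf under the middle of its front (-x) edge.
- power_strip: Bystander: white plastic power strip on rubber feet, 50 (x) by 260 (y) by 35 high, with a red button 41 high at its +y end; loose on the shelf between the robot and the plinth. Origin at the centre of its underside.
There are look-alikes about, which are no part of the job. What is shaped like the llama but black or purple is not meant.

How it is judged:
At the end, for the whole second after the job is handed in: Llama at rest, upright (0.1 rad), on the plinth within 20 mm along and 18 mm across of its centre, in line within 0.30 rad, nose to the plinth's -x; bottle upright on the shelf, 70 mm or more from its start; owl, candle, router and power strip within 20 mm of their starts (x of llama in the frame of plinth between -0.02 and 0.02 m and y of llama in the frame of plinth between -0.018 and 0.018 m and z of llama in the frame of plinth between 0.014 and 0.022 m and angle between each of llama, bottle's own z axis and vertical below 0.1 rad and angle between the x axis of llama and the x axis of plinth, either way round below 0.3 rad and x of llama_nose in the frame of plinth below -0.02 m and linear speed of each of llama, bottle below 0.02 m/s and height (world z) of bottle between -0.006 and 0.006 m and distance of bottle from where it was at the start of the episode above 0.07 m and distance of each of owl, candle, router, power_strip from where it was at the start of the episode below 0.02 m); the robot touches nothing.
It fails at once if the contact forces on the llama, both fingers' squeeze included, add up to more than 36 N (contact force between llama and anything else above 36 N).
It fails at once if the trays are knocked with more than 15 N (contact force between trays and the fingers above 15 N or contact force between trays and the arm above 15 N).
It fails at once if the bottle is knocked over (angle between bottle's own z axis and vertical above 0.6 rad).
It fails at once if the owl or the candle is shifted by more than 20 mm or tipped (distance of any of owl, candle from where it was at the start of the episode above 0.02 m or angle between any of owl, candle's own z axis and vertical above 0.4 rad).
It fails at once if the router or the power strip is shifted by more than 20 mm (distance of any of router, power_strip from where it was at the start of the episode above 0.02 m).
It also fails if it takes over 61 s, if anything falls off the work surface, if the arm or the gripper's body presses on something with over 40 N, if the wrist force passes 120 N, or if a joint passes its speed limit or range.

## Working session

There is one attempt and no reset: what is moved stays moved. The work goes in short steps, Python scripts to look and compute and a tool call to move; the robot and the scene stay as the last step left them, time stands still between calls to the robot, and variables do not carry over. Pictures are saved under pics/ and viewed, at most 10 in all, crops included, and the job is handed in when it is done.

Besides the shell and the picture viewer there is one more tool, called after "Emit:" by a JSON object that holds its "api" and its "payload", one argument or row to a line. servo_tool: Moves the arm, as the interface text tells. Its arguments: {"type":"object","properties":{"moves":{"type":"array","items":{"type":"object","properties":{"dx":{"type":"number"},"dy":{"type":"number"},"dz":{"type":"number"},"turn":{"type":"number"}}}},"grip":{"type":"number"},"force":{"type":"number"}},"required":["moves"]}

```bash
mkdir -p pics; ls
python3 - <<'E'
from rig import arm
import cv2
for n in("scene","top"):
    im=arm.snapshot(n); cv2.imwrite(f"pics/{n}0.png",im[:,:,::-1]); print(n,arm.camera_params(n))
s=arm.read_state();print(s)
E
```

```text
pics
scene {'vfov': 43.896313754238, 'cx': 322.5787883537766, 'cy': 201.3586959145243, 'rvec': array([ 0.39442915, -2.8317348 ,  1.05175803]), 'tvec': array([0.52210666, 0.21322149, 1.10603075])}
top {'vfov': 54.39209211265943, 'cx': 318.20492933204133, 'cy': 196.61682481505213, 'rvec': array([ 2.19197521, -2.16412661,  0.07959426]), 'tvec': array([-0.04098037,  0.56532195,  0.99301033])}
{'t': 0.1, 'joints': array([ 1.15849393,  0.61577423, -0.01265234,  1.42471144,  0.00811498,
        1.10337432, -0.04039613]), 'joint_velocities': array([ 4.22100168e-04, -1.79490708e-03, -8.06175550e-04, -3.42266037e-03,
       -8.48416623e-04, -4.72079411e-05,  7.50716226e-04]), 'joint_torque': array([ 6.16645866e-04, -4.60044587e+01,  2.09884504e-01, -1.66247070e+01,
       -6.11773040e-02,  1.69364596e-02,  1.11132304e-04]), 'tool_pos': array([ 0.24437128, -0.60159366,  0.22863722]), 'orientation': array([-1.08624470e-03,  9.81441499e-01,  1.91758587e-01, -2.21496953e-04]), 'wrist_force': array([-0.08833864, -0.00820015, -0.27229515]), 'torque': array([ 0.01694851, -0.00728888, -0.02720584]), 'finger_force': 0.0, 'grip_width': 1.0004298562872154}
```

View pics/scene0.png

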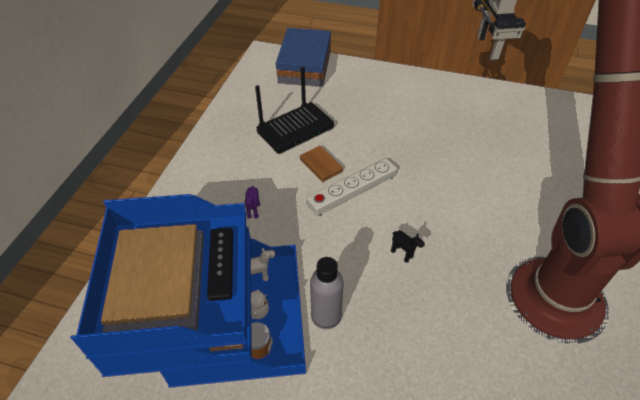

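View pics/top0.png

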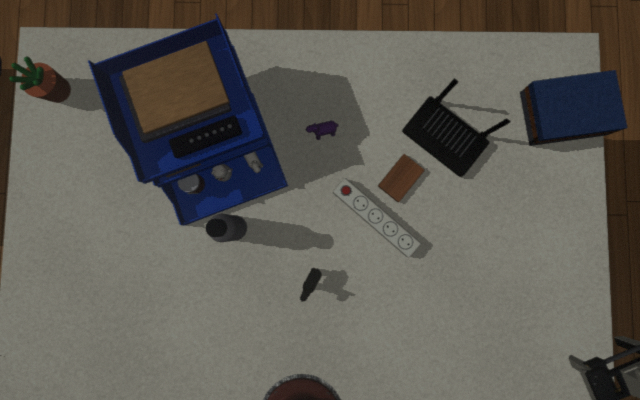

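The scene view has the white llama at (263,263) in the tray, a black one at (407,243) and a purple one at (252,200). The bottle is at (327,290) and the plinth at (322,163). In the top view the llama is at (253,160), bottle cap (217,229), plinth (402,178). The white one in the bottom tray fits the description, so I'll confirm it in an enlarged crop.

```bash
cat > h.py <<'E'
import numpy as np, cv2
from rig import arm
def cam(n):
    p=arm.camera_params(n); R=cv2.Rodrigues(p["rvec"])[0]; f=200/np.tan(np.radians(p["vfov"]/2))
    return R,np.array(p["tvec"]),f,p["cx"],p["cy"]
def ray(n,u,v):
    R,t,f,cx,cy=cam(n); d=R.T@np.array([(u-cx)/f,(v-cy)/f,1]); return -R.T@t,d/np.linalg.norm(d)
def onz(n,u,v,z):
    o,d=ray(n,u,v); return o+d*(z-o[2])/d[2]
def tri(a,b):
    (o1,d1),(o2,d2)=ray("scene",*a),ray("top",*b)
    s=np.linalg.lstsq(np.c_[d1,-d2],o2-o1,rcond=None)[0]
    p,q=o1+s[0]*d1,o2+s[1]*d2; return (p+q)/2,np.linalg.norm(p-q)
def proj(n,P):
    R,t,f,cx,cy=cam(n); c=R@np.array(P)+t; return np.array([cx+f*c[0]/c[2],cy+f*c[1]/c[2]])
E
python3 - <<'E'
import cv2,numpy as np
s=cv2.imread("pics/scene0.png");t=cv2.imread("pics/top0.png")
def crop(im,x,y,w,h,k):return cv2.resize(im[y:y+h,x:x+w],None,fx=k,fy=k,interpolation=cv2.INTER_CUBIC)
a=crop(s,235,230,80,120,5) # 400x600
b=crop(t,160,130,100,75,4) ;c=crop(t,200,190,100,75,4)
cv2.imwrite("pics/c1.png",np.hstack([a,np.vstack([b,c])]))
from h import *
for n,(x0,y0,x1,y1) in {"scene":(295,140,350,190),"top":(370,145,435,210)}.items():
    im=cv2.imread(f"pics/{n}0.png"); hsv=cv2.cvtColor(im,cv2.COLOR_BGR2HSV)
    m=np.zeros(im.shape[:2],np.uint8); m[y0:y1,x0:x1]=cv2.inRange(hsv,(3,90,50),(20,255,255))[y0:y1,x0:x1]
    c=max(cv2.findContours(m,0,1)[0],key=cv2.contourArea)
    print(n,cv2.contourArea(c),cv2.minAreaRect(c),cv2.approxPolyDP(cv2.convexHull(c),3,True)[:,0].tolist())
E
```

```text
scene 810.5 ((320.7500305175781, 162.75001525878906), (40.305084228515625, 24.041629791259766), 45.0) [[318, 146], [342, 167], [323, 181], [300, 158]]
top 1036.0 ((401.0, 177.49998474121094), (26.237192153930664, 41.38604736328125), 38.65980529785156) [[423, 169], [398, 201], [379, 186], [404, 154]]
```

View pics/c1.png

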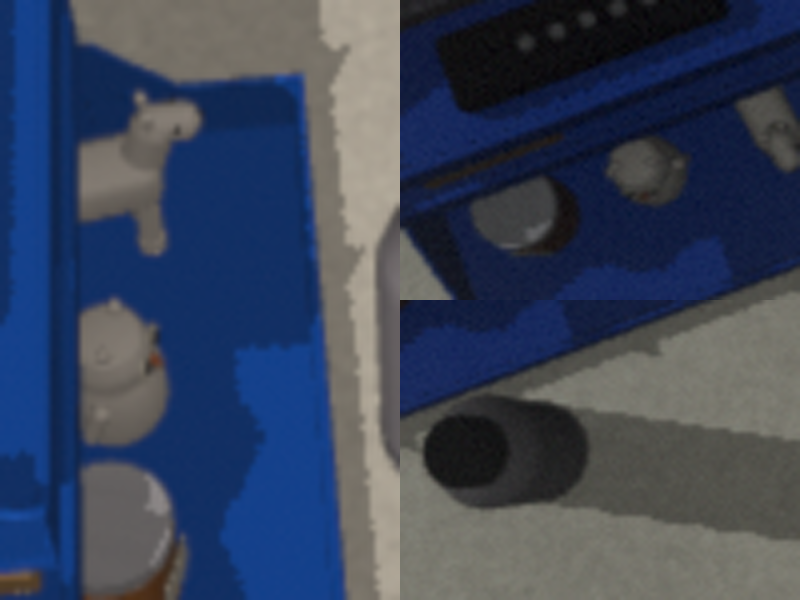

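The crop shows the white llama: nose tip at scene (275,253.6) and top (257.5,172). Front foot at scene (265.6,280). The owl is next to it, then the candle. This white llama is the one; black (407,243) and purple (252,200) are ruled out.

Run:
```python
from h import *
np.set_printoptions(precision=4,suppress=True)
for k in zip([[318,146],[342,167],[323,181],[300,158]],[[423,169],[398,201],[379,186],[404,154]]): pass
S=[[318,146],[342,167],[323,181],[300,158]];T=[[423,169],[398,201],[379,186],[404,154]]
# top view right=-y, up=+x ; print each view on z=.018
print("plS",[onz("scene",u+.5*0,v,.018)[:2] for u,v in S]); print("plT",[onz("top",u,v,.018)[:2] for u,v in T])
print("pl c",onz("scene",*np.mean(S,0),.018),onz("top",*np.mean(T,0),.018))
print("nose",tri((274.5,253.8),(257.5,171)))
print("cap top", onz("top",216.75,228,.2)); 
for z in(.022,.04): print("tray lip corners z",z,onz("top",287,186,z),onz("top",181,224,z),onz("scene",295.4,245,z))
print("foot",onz("scene",265.6,280,.006))
print("trunk edges L",onz("top",244.5,154.5,.06),onz("top",250,165,.06))
# masks
t=cv2.imread("pics/top0.png");s=cv2.imread("pics/scene0.png")
for n,im,(x0,y0,x1,y1) in(("top",t,(240,148,264,178)),("scene",s,(251,246,280,283))):
    hsv=cv2.cvtColor(im,cv2.COLOR_BGR2HSV); m=cv2.inRange(hsv,(0,0,60),(180,90,255)); q=m[y0:y1,x0:x1]
    print(n,x0,y0); print("\n".join("".join("#" if v else "." for v in r) for r in q))
# bottle cap dark mask
g=t.max(2); m=((g<42)*255).astype(np.uint8); 
c=[c for c in cv2.findContours(m[205:250,195:250],0,1)[0] if cv2.contourArea(c)>100]; print([cv2.minEnclosingCircle(x) for x in c])
g=s.max(2); m=((g<50)*255).astype(np.uint8); c=[c for c in cv2.findContours(m[250:290,305:350].copy(),0,1)[0] if cv2.contourArea(c)>50]; print([cv2.boundingRect(x) for x in c])
```

```text
plS [array([ 0.6435, -0.3077]), array([ 0.5577, -0.2456]), array([ 0.5931, -0.1816]), array([ 0.6777, -0.2477])]
plT [array([ 0.6425, -0.3084]), array([ 0.5573, -0.2425]), array([ 0.5961, -0.1928]), array([ 0.6818, -0.2587])]
pl c [ 0.6173 -0.2446  0.018 ] [ 0.6192 -0.2505  0.018 ]
nose (array([0.6205, 0.1158, 0.0845]), np.float64(0.0036023579698242565))
cap top [0.4816 0.1813 0.2   ]
tray lip corners z 0.022 [0.5927 0.0482 0.022 ] [0.4899 0.322  0.022 ] [0.5984 0.0387 0.022 ]
tray lip corners z 0.04 [0.5908 0.0467 0.04  ] [0.4899 0.3156 0.04  ] [0.5937 0.0508 0.04  ]
foot [0.6377 0.1393 0.006 ]
trunk edges L [0.6676 0.1543 0.06  ] [0.6409 0.1396 0.06  ]
top 240 148
........................
........................
........................
........................
........................
..........#####.........
........#######.........
.....###########........
.....###########........
.....############.......
......###########.......
......############......
.......############.....
.......#####..##.##.....
........####...#........
.........###.###........
.........#########......

[... 817 characters left out ...]
.
#################............
#################............
#################............
#################............
#################............
#################............
################.............
################.............
################.............
################.............
################.............
#####......#####.............
...........######............
............#####............
............#####............
............#####............
............#####............
............#####............
.............###.............
.............................
.............................
[((30.975000381469727, 22.5), 20.031339645385742)]
[(11, 8, 21, 24)]
```

Run:
```python
from h import *
np.set_printoptions(precision=4,suppress=True)
print("cap scene",onz("scene",326.7,265,.2), "tri",tri((326.7,265),(216.75,228)))
print("proj check",proj("scene",[.4816,.1813,.2]),proj("scene",[.4816,.1813,.168]),proj("top",[.4816,.1813,0]))
for z in(.06,.067):print("axis mid",onz("top",253,159.5,z),onz("top",250.5,155,z))
L=[onz("top",u,v,.06)[:2] for u,v in((244.6,155),(246.6,160),(248.6,164))];Rr=[onz("top",u,v,.055)[:2] for u,v in((254.8,153),(256.8,157),(258.6,160.3))]
for q in(L,Rr): d=q[0]-q[-1]; print(q,np.degrees(np.arctan2(d[1],d[0])))
# upper tray front edge (lip z=.182) in top: print dark/edge
y=np.radians(20.6);ex=np.array([np.cos(y),np.sin(y)]);ey=np.array([-ex[1],ex[0]]);O=np.array([.634,.219])
for P in([0,-.145,.182],[0,.145,.182],[0,-.145,.102],[-.1,-.145,.04],[-.1,.145,.04],[0,0,.08]):
    w=[*(O+P[0]*ex+P[1]*ey),P[2]];print(P,proj("scene",w),proj("top",w))
```

```text
cap scene [0.4821 0.1862 0.2   ] tri (array([0.4823, 0.1828, 0.1949]), np.float64(0.0013938865350484747))
proj check [327.6561 262.9539] [327.5126 272.2898] [236.761 227.912]
axis mid [0.655  0.1324 0.06  ] [0.6665 0.139  0.06  ]
axis mid [0.6538 0.1311 0.067 ] [0.6652 0.1377 0.067 ]
[array([0.6663, 0.154 ]), array([0.6536, 0.1486]), array([0.6434, 0.1432])] 25.188379397798766
[array([0.6727, 0.1291]), array([0.6625, 0.1237]), array([0.654 , 0.1189])] 28.551637365737022
[0, -0.145, 0.182] [246.29  207.616] [265.9271 136.8878]
[0, 0.145, 0.182] [243.4047 337.0307] [142.0989 180.9448]
[0, -0.145, 0.102] [250.4705 230.8709] [270.518  144.5266]
[-0.1, -0.145, 0.04] [296.724  244.2943] [286.4526 185.7378]
[-0.1, 0.145, 0.04] [304.067  365.6901] [179.4389 224.1666]
[0, 0, 0.08] [250.8256 293.349 ] [216.4786 166.0728]
```

Emit:
{"api": "servo_tool", "payload": {
  "moves": [
    {"dx":20,"dy":30,"dz":20},
    {"dx":25,"dy":32,"dz":10},
    {"dx":25,"dy":32,"dz":10},
    {"dx":25,"dy":32,"dz":10},
    {"dx":25,"dy":32,"dz":10},
    {"dx":25,"dy":32},
    {"dx":25,"dy":32},
    {"dx":25,"dy":32},
    {"dx":20,"dy":35},
    {"dx":10,"dy":38},
    {"dx":10,"dy":38},
    {"dy":40},
    {"dy":40},
    {"dy":40},
    {"dy":40},
    {"dy":40},
    {"dy":40},
    {"dy":40},
    {"dy":40},
    {"dy":40}
  ]
}}

```text
invalid input
```

Emit:
{"api": "servo_tool", "payload": {
  "moves": [
    {"dx":20,"dy":30,"dz":20,"turn":0},
    {"dx":25,"dy":32,"dz":10,"turn":0},
    {"dx":25,"dy":32,"dz":10,"turn":0},
    {"dx":25,"dy":32,"dz":10,"turn":0},
    {"dx":25,"dy":32,"dz":10,"turn":0},
    {"dx":25,"dy":32,"dz":0,"turn":0},
    {"dx":25,"dy":32,"dz":0,"turn":0},
    {"dx":25,"dy":32,"dz":0,"turn":0},
    {"dx":20,"dy":35,"dz":0,"turn":0},
    {"dx":10,"dy":38,"dz":0,"turn":0},
    {"dx":10,"dy":38,"dz":0,"turn":0},
    {"dx":0,"dy":39,"dz":0,"turn":0},
    {"dx":0,"dy":39,"dz":0,"turn":0},
    {"dx":0,"dy":39,"dz":0,"turn":0},
    {"dx":0,"dy":39,"dz":0,"turn":0},
    {"dx":0,"dy":39,"dz":0,"turn":0},
    {"dx":0,"dy":39,"dz":0,"turn":0},
    {"dx":0,"dy":39,"dz":0,"turn":0}
  ]
}}

```text
t: 1.6
tool_pos: [0.4785, 0.0371, 0.2893]
orientation: [0.0, 0.981, 0.192, -0.0]
wrist_force: [1.8, 0.5, -0.2]
grip_width: 0.998
finger_force: 0.0
```

Emit:
{"api": "servo_tool", "payload": {
  "moves": [
    {"dx":1,"dy":36,"dz":0,"turn":0},
    {"dx":1,"dy":36,"dz":0,"turn":0},
    {"dx":1,"dy":37,"dz":0,"turn":0},
    {"dx":0,"dy":37,"dz":0,"turn":0},
    {"dx":0,"dy":0,"dz":-25,"turn":0},
    {"dx":0,"dy":0,"dz":-30,"turn":0},
    {"dx":0,"dy":0,"dz":-30,"turn":0},
    {"dx":0,"dy":0,"dz":-27,"turn":0},
    {"dx":0,"dy":0,"dz":0,"turn":0}
  ]
}}

```text
t: 2.35
tool_pos: [0.4784, 0.1795, 0.1725]
orientation: [0.001, 0.981, 0.192, -0.006]
wrist_force: [-0.7, -1.1, -0.4]
grip_width: 0.997
finger_force: 0.0
```

Emit:
{"api": "servo_tool", "payload": {
  "grip": 20,
  "force": 25,
  "moves": [
    {"dx":0,"dy":0,"dz":0,"turn":0},
    {"dx":0,"dy":0,"dz":0,"turn":0},
    {"dx":0,"dy":0,"dz":0,"turn":0},
    {"dx":0,"dy":0,"dz":0,"turn":0},
    {"dx":0,"dy":0,"dz":0,"turn":0},
    {"dx":0,"dy":0,"dz":0,"turn":0},
    {"dx":0,"dy":0,"dz":0,"turn":0},
    {"dx":0,"dy":0,"dz":0,"turn":0}
  ]
}}

```text
t: 3.02
tool_pos: [0.4823, 0.1814, 0.1778]
orientation: [-0.0, 0.981, 0.192, 0.0]
wrist_force: [0.3, -0.3, 0.9]
grip_width: 0.473
finger_force: 0.2
```

Emit:
{"api": "servo_tool", "payload": {
  "moves": [
    {"dx":0,"dy":0,"dz":0,"turn":0},
    {"dx":0,"dy":0,"dz":0,"turn":0},
    {"dx":0,"dy":0,"dz":0,"turn":0},
    {"dx":0,"dy":0,"dz":0,"turn":0},
    {"dx":0,"dy":0,"dz":4,"turn":0},
    {"dx":0,"dy":0,"dz":8,"turn":0},
    {"dx":0,"dy":0,"dz":8,"turn":0}
  ]
}}

```text
t: 3.6
tool_pos: [0.4818, 0.1809, 0.1976]
orientation: [0.0, 0.981, 0.192, -0.001]
wrist_force: [0.9, -0.6, -2.3]
grip_width: 0.424
finger_force: 25.0
```

Emit:
{"api": "servo_tool", "payload": {
  "moves": [
    {"dx":-5,"dy":10,"dz":0,"turn":0},
    {"dx":-10,"dy":20,"dz":0,"turn":0},
    {"dx":-12,"dy":24,"dz":0,"turn":0},
    {"dx":-13,"dy":26,"dz":0,"turn":0},
    {"dx":-13,"dy":26,"dz":0,"turn":0},
    {"dx":-12,"dy":24,"dz":0,"turn":0},
    {"dx":-10,"dy":20,"dz":0,"turn":0},
    {"dx":-5,"dy":10,"dz":0,"turn":0},
    {"dx":0,"dy":0,"dz":0,"turn":0},
    {"dx":0,"dy":0,"dz":-6,"turn":0},
    {"dx":0,"dy":0,"dz":-6,"turn":0},
    {"dx":0,"dy":0,"dz":-4,"turn":0},
    {"dx":0,"dy":0,"dz":-2,"turn":0},
    {"dx":0,"dy":0,"dz":-2,"turn":0},
    {"dx":0,"dy":0,"dz":0,"turn":0}
  ]
}}

```text
t: 4.85
tool_pos: [0.4029, 0.3406, 0.1776]
orientation: [0.0, 0.982, 0.191, 0.0]
wrist_force: [0.7, 0.3, -1.5]
grip_width: 0.423
finger_force: 25.0
```

Emit:
{"api": "servo_tool", "payload": {
  "grip": 60,
  "moves": [
    {"dx":0,"dy":0,"dz":-1,"turn":0},
    {"dx":0,"dy":0,"dz":0,"turn":0},
    {"dx":0,"dy":0,"dz":0,"turn":0},
    {"dx":0,"dy":0,"dz":0,"turn":0},
    {"dx":0,"dy":0,"dz":0,"turn":0},
    {"dx":0,"dy":0,"dz":10,"turn":0},
    {"dx":0,"dy":0,"dz":25,"turn":0},
    {"dx":0,"dy":0,"dz":35,"turn":0},
    {"dx":0,"dy":0,"dz":30,"turn":0}
  ]
}}

```text
t: 5.6
tool_pos: [0.4021, 0.3414, 0.2787]
orientation: [-0.0, 0.981, 0.192, 0.0]
wrist_force: [0.0, 0.8, 1.1]
grip_width: 0.647
finger_force: 0.0
```

Run:
```python
from h import *
for n in("scene","top"): cv2.imwrite(f"pics/{n}1.png",arm.snapshot(n)[:,:,::-1])
```

```text
(no output)
```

View pics/scene1.png

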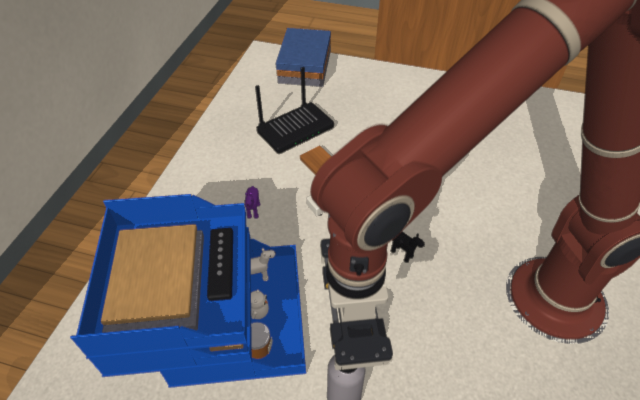

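Emit:
{"api": "servo_tool", "payload": {
  "grip": 60,
  "moves": [
    {"dx":25,"dy":-28,"dz":0,"turn":-0.013},
    {"dx":25,"dy":-28,"dz":0,"turn":-0.013},
    {"dx":25,"dy":-29,"dz":0,"turn":0},
    {"dx":26,"dy":-29,"dz":0,"turn":0},
    {"dx":26,"dy":-29,"dz":0,"turn":0},
    {"dx":26,"dy":-29,"dz":0,"turn":0},
    {"dx":25,"dy":-29,"dz":0,"turn":0},
    {"dx":25,"dy":-29,"dz":0,"turn":0},
    {"dx":0,"dy":0,"dz":0,"turn":0},
    {"dx":0,"dy":0,"dz":-20,"turn":0},
    {"dx":0,"dy":0,"dz":-30,"turn":0},
    {"dx":0,"dy":0,"dz":-30,"turn":0},
    {"dx":0,"dy":0,"dz":-20,"turn":0},
    {"dx":0,"dy":0,"dz":0,"turn":0},
    {"dx":0,"dy":0,"dz":0,"turn":0}
  ]
}}

```text
t: 6.95
tool_pos: [0.6045, 0.1114, 0.1758]
orientation: [-0.0, 0.984, 0.179, -0.001]
wrist_force: [-0.2, 0.8, 0.4]
grip_width: 0.643
finger_force: 0.0
```

Run:
```python
from h import *
a=[]
for n,(x,y,w,h) in(("scene",(225,180,133,200)),("top",(190,80,133,200))):
    im=arm.snapshot(n)[:,:,::-1]; a.append(cv2.resize(im[y:y+h,x:x+w],None,fx=3,fy=3,interpolation=2))
cv2.imwrite("pics/c2.png",np.hstack(a))
s=arm.read_state();print(s["tool_pos"],s["wrist_force"],s["joints"])
```

```text
[0.60630917 0.11185323 0.17819324] [0.05634752 0.17973269 1.43586629] [-0.115446    0.61576204 -0.16958944  1.59120459  0.12074553  0.94170148
 -1.53610482]
```

View pics/c2.png

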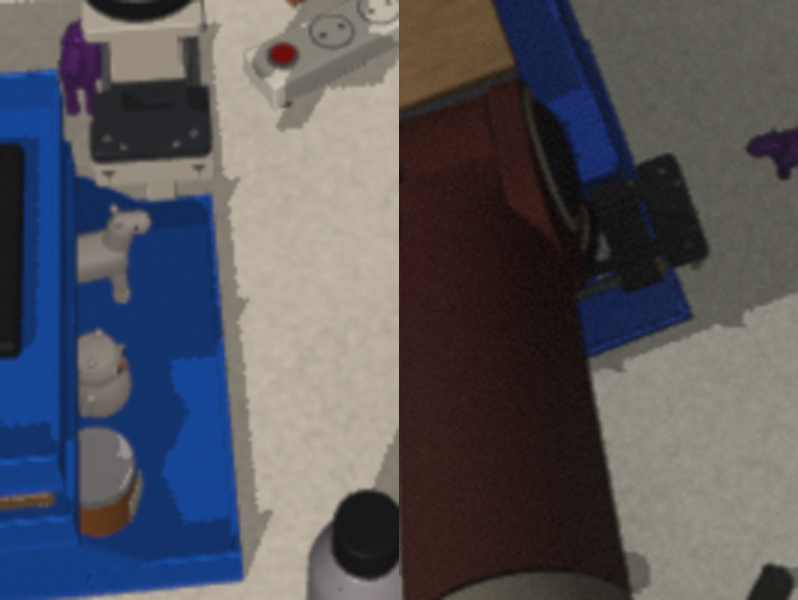

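The clear crop has the llama at scene (262,260), its head free. The gripper (body at scene (275,220)) is in front of the trays, and the bottle stands aside at (345,370). Next I lower in front of the head, then move in.

Emit:
{"api": "servo_tool", "payload": {
  "moves": [
    {"dx":0,"dy":0,"dz":-20,"turn":0},
    {"dx":0,"dy":0,"dz":-20,"turn":0},
    {"dx":0,"dy":0,"dz":-15,"turn":0},
    {"dx":0,"dy":0,"dz":-15,"turn":0},
    {"dx":0,"dy":0,"dz":-15,"turn":0},
    {"dx":0,"dy":0,"dz":-10,"turn":0},
    {"dx":0,"dy":0,"dz":-8,"turn":0},
    {"dx":0,"dy":0,"dz":0,"turn":0},
    {"dx":0,"dy":0,"dz":0,"turn":0}
  ]
}}

```text
t: 7.8
tool_pos: [0.6058, 0.1115, 0.0742]
orientation: [-0.0, 0.984, 0.179, 0.001]
wrist_force: [-0.1, 0.0, 0.5]
grip_width: 0.642
finger_force: 0.0
```

Run:
```python
from h import *
im=arm.snapshot("scene")[:,:,::-1]; a=cv2.resize(im[200:300,225:325],None,fx=6,fy=6,interpolation=2)
cv2.imwrite("pics/c3.png",a)
s=arm.read_state();print(s["tool_pos"],s["wrist_force"])
```

```text
[0.60605705 0.11158893 0.07452784] [ 1.01844817 -0.51092561  0.09579155]
```

View pics/c3.png

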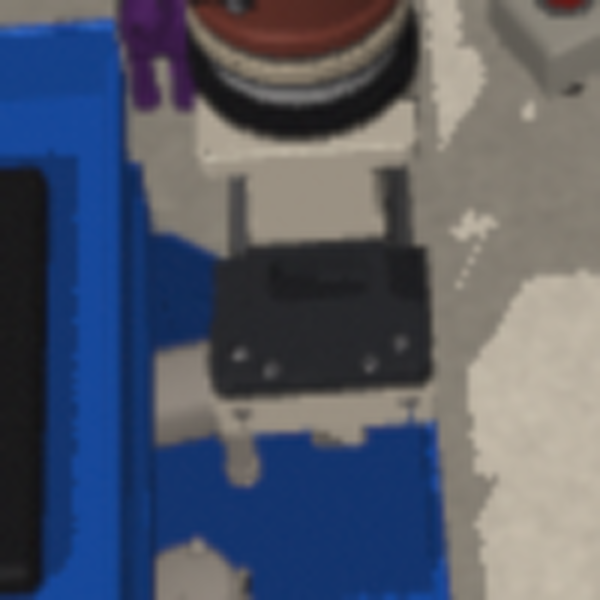

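Emit:
{"api": "servo_tool", "payload": {
  "moves": [
    {"dx":5,"dy":2,"dz":0,"turn":0},
    {"dx":5,"dy":2,"dz":0,"turn":0},
    {"dx":5,"dy":2,"dz":0,"turn":0},
    {"dx":5,"dy":2,"dz":0,"turn":0},
    {"dx":0,"dy":0,"dz":0,"turn":0}
  ]
}}

```text
t: 8.27
tool_pos: [0.6268, 0.1202, 0.0737]
orientation: [-0.0, 0.984, 0.179, 0.001]
wrist_force: [0.1, 0.2, 0.7]
grip_width: 0.644
finger_force: 0.0
```

Emit:
{"api": "servo_tool", "payload": {
  "grip": 8,
  "force": 4,
  "moves": [
    {"dx":0,"dy":0,"dz":0,"turn":0},
    {"dx":0,"dy":0,"dz":0,"turn":0},
    {"dx":0,"dy":0,"dz":0,"turn":0},
    {"dx":0,"dy":0,"dz":0,"turn":0},
    {"dx":0,"dy":0,"dz":0,"turn":0},
    {"dx":0,"dy":0,"dz":0,"turn":0},
    {"dx":0,"dy":0,"dz":0,"turn":0},
    {"dx":0,"dy":0,"dz":0,"turn":0},
    {"dx":0,"dy":0,"dz":0,"turn":0},
    {"dx":0,"dy":0,"dz":0,"turn":0},
    {"dx":0,"dy":0,"dz":0,"turn":0},
    {"dx":0,"dy":0,"dz":0,"turn":0}
  ]
}}

```text
t: 9.27
tool_pos: [0.625, 0.1195, 0.0735]
orientation: [-0.0, 0.984, 0.179, -0.0]
wrist_force: [-1.3, -0.4, 0.8]
grip_width: 0.19
finger_force: 4.2
```

Emit:
{"api": "servo_tool", "payload": {
  "moves": [
    {"dx":-2,"dy":-1,"dz":0,"turn":0},
    {"dx":-4,"dy":-1.5,"dz":0,"turn":0},
    {"dx":-4,"dy":-1.5,"dz":0,"turn":0},
    {"dx":-4,"dy":-1.5,"dz":0,"turn":0},
    {"dx":-4,"dy":-1.5,"dz":0,"turn":0},
    {"dx":-4,"dy":-1.5,"dz":0,"turn":0},
    {"dx":-4,"dy":-1.5,"dz":0,"turn":0},
    {"dx":-4,"dy":-1.5,"dz":0,"turn":0},
    {"dx":-4,"dy":-1.5,"dz":0,"turn":0},
    {"dx":-4,"dy":-1.5,"dz":0,"turn":0},
    {"dx":-4,"dy":-1.5,"dz":0,"turn":0},
    {"dx":-4,"dy":-1.5,"dz":0,"turn":0},
    {"dx":-3,"dy":-1,"dz":0,"turn":0},
    {"dx":0,"dy":0,"dz":0,"turn":0},
    {"dx":0,"dy":0,"dz":0,"turn":0}
  ]
}}

```text
t: 10.52
tool_pos: [0.5757, 0.1005, 0.0736]
orientation: [0.0, 0.984, 0.179, -0.001]
wrist_force: [-0.7, 0.3, 0.3]
grip_width: 0.183
finger_force: 3.9
```

Run:
```python
from h import *
im=arm.snapshot("scene")[:,:,::-1]; a=cv2.resize(im[210:310,235:335],None,fx=6,fy=6,interpolation=2)
cv2.imwrite("pics/c4.png",a)
```

```text
(no output)
```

View pics/c4.png

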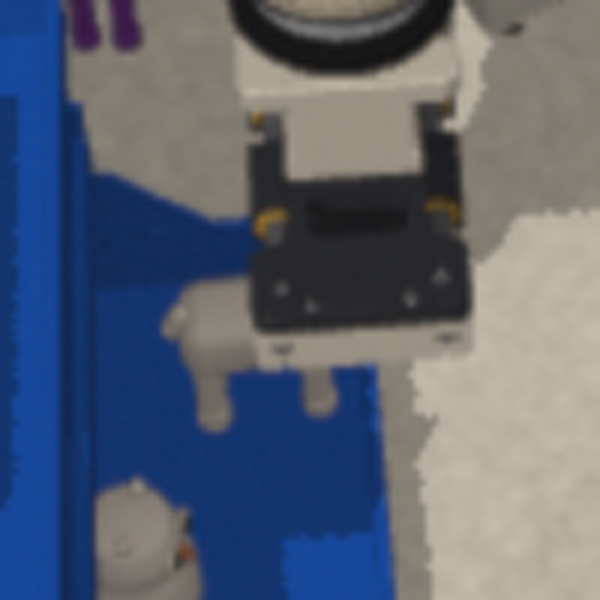

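The crop shows the llama upright, drawn clear of the upper trays. Its +y feet are at scene (270.5,280.5) rear and (288.3,278) front.

Run:
```python
from h import *
a=onz("scene",288.3,278.2,.006)[:2];b=onz("scene",270.7,280.6,.006)[:2];d=b-a
print(a,b,np.linalg.norm(d),np.degrees(np.arctan2(d[1],d[0])))
y=np.arctan2(d[1],d[0]); print("origin by feet",(a+b)/2-.010*np.array([-np.sin(y),np.cos(y)]))
```

```text
[0.58962761 0.12070407] [0.62603291 0.13764833] 0.04015537209099918 24.95886012371541
origin by feet [0.61204993 0.12011009]
```

Emit:
{"api": "servo_tool", "payload": {
  "grip": 55,
  "moves": [
    {"dx":0,"dy":0,"dz":0,"turn":0},
    {"dx":0,"dy":0,"dz":0,"turn":0},
    {"dx":0,"dy":0,"dz":0,"turn":0},
    {"dx":0,"dy":0,"dz":0,"turn":0},
    {"dx":0,"dy":0,"dz":0,"turn":0},
    {"dx":0,"dy":0,"dz":15,"turn":0},
    {"dx":0,"dy":0,"dz":25,"turn":0},
    {"dx":0,"dy":0,"dz":20,"turn":0},
    {"dx":0,"dy":0,"dz":0,"turn":0}
  ]
}}

```text
t: 11.32
tool_pos: [0.5792, 0.1017, 0.1376]
orientation: [-0.0, 0.984, 0.179, 0.004]
wrist_force: [0.1, 0.5, 0.8]
grip_width: 0.596
finger_force: 0.0
```

Emit:
{"api": "servo_tool", "payload": {
  "moves": [
    {"dx":12,"dy":6,"dz":0,"turn":0.025},
    {"dx":12,"dy":6,"dz":0,"turn":0.025},
    {"dx":10,"dy":5,"dz":0,"turn":0},
    {"dx":0,"dy":0,"dz":-15,"turn":0},
    {"dx":0,"dy":0,"dz":-15,"turn":0},
    {"dx":0,"dy":0,"dz":-15,"turn":0},
    {"dx":0,"dy":0,"dz":-15,"turn":0},
    {"dx":0,"dy":0,"dz":-15,"turn":0},
    {"dx":0,"dy":0,"dz":-12,"turn":0},
    {"dx":0,"dy":0,"dz":0,"turn":0},
    {"dx":0,"dy":0,"dz":0,"turn":0}
  ]
}}

```text
t: 12.23
tool_pos: [0.6097, 0.1178, 0.0457]
orientation: [-0.0, 0.979, 0.204, -0.001]
wrist_force: [-0.4, 0.1, 0.4]
grip_width: 0.591
finger_force: 0.0
```

Emit:
{"api": "servo_tool", "payload": {
  "grip": 20,
  "force": 8,
  "moves": [
    {"dx":0,"dy":0,"dz":0,"turn":0},
    {"dx":0,"dy":0,"dz":0,"turn":0},
    {"dx":0,"dy":0,"dz":0,"turn":0},
    {"dx":0,"dy":0,"dz":0,"turn":0},
    {"dx":0,"dy":0,"dz":0,"turn":0},
    {"dx":0,"dy":0,"dz":0,"turn":0},
    {"dx":0,"dy":0,"dz":0,"turn":0},
    {"dx":0,"dy":0,"dz":0,"turn":0},
    {"dx":0,"dy":0,"dz":0,"turn":0},
    {"dx":0,"dy":0,"dz":0,"turn":0}
  ]
}}

```text
t: 13.07
tool_pos: [0.6108, 0.1176, 0.0472]
orientation: [0.0, 0.979, 0.203, 0.001]
wrist_force: [-0.1, -1.3, 5.4]
grip_width: 0.323
finger_force: 8.0
```

Emit:
{"api": "servo_tool", "payload": {
  "moves": [
    {"dx":0,"dy":0,"dz":3,"turn":0},
    {"dx":0,"dy":0,"dz":6,"turn":0},
    {"dx":-4,"dy":-2,"dz":8,"turn":0},
    {"dx":-6,"dy":-2,"dz":10,"turn":0},
    {"dx":0,"dy":0,"dz":0,"turn":0},
    {"dx":0,"dy":0,"dz":0,"turn":0}
  ]
}}

```text
t: 13.57
tool_pos: [0.6002, 0.1138, 0.0744]
orientation: [-0.0, 0.979, 0.203, 0.001]
wrist_force: [-0.0, 0.3, -1.8]
grip_width: 0.321
finger_force: 8.0
```

Run:
```python
from h import *
im=arm.snapshot("scene")[:,:,::-1]; a=cv2.resize(im[200:300,235:335],None,fx=6,fy=6,interpolation=2)
cv2.imwrite("pics/c5.png",a)
```

```text
(no output)
```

View pics/c5.png

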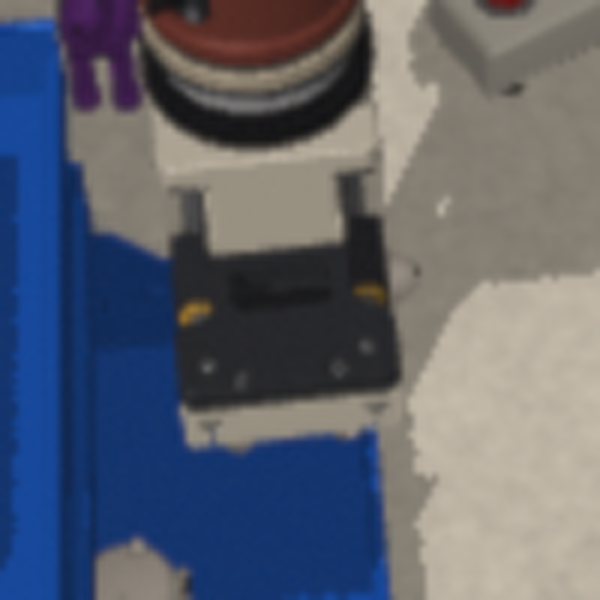

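Emit:
{"api": "servo_tool", "payload": {
  "moves": [
    {"dx":0,"dy":0,"dz":20,"turn":0},
    {"dx":0,"dy":0,"dz":25,"turn":0},
    {"dx":0,"dy":-8,"dz":15,"turn":0},
    {"dx":0,"dy":-15,"dz":0,"turn":-0.06},
    {"dx":0,"dy":-20,"dz":0,"turn":-0.08},
    {"dx":0,"dy":-25,"dz":0,"turn":-0.08},
    {"dx":1,"dy":-28,"dz":0,"turn":-0.08},
    {"dx":2,"dy":-28,"dz":0,"turn":-0.08},
    {"dx":2,"dy":-28,"dz":0,"turn":-0.08},
    {"dx":2,"dy":-28,"dz":0,"turn":-0.08},
    {"dx":2,"dy":-28,"dz":0,"turn":-0.08},
    {"dx":2,"dy":-28,"dz":0,"turn":-0.08},
    {"dx":2,"dy":-28,"dz":0,"turn":-0.08},
    {"dx":2,"dy":-28,"dz":0,"turn":-0.08},
    {"dx":2,"dy":-25,"dz":0,"turn":-0.08},
    {"dx":1,"dy":-20,"dz":0,"turn":-0.08},
    {"dx":0,"dy":-15,"dz":0,"turn":-0.046},
    {"dx":0,"dy":-10,"dz":0,"turn":0},
    {"dx":0,"dy":0,"dz":0,"turn":0}
  ]
}}

```text
t: 15.2
tool_pos: [0.6167, -0.2517, 0.1324]
orientation: [0.001, 0.946, -0.324, -0.001]
wrist_force: [-0.3, -0.3, -1.7]
grip_width: 0.325
finger_force: 8.0
```

Run:
```python
from h import *
n=onz("scene",303.7,245,.110); d=n[:2]-np.array([.6012,.1139]); y=np.radians(23.4)
print("nose ahead of grip",-(d@[np.cos(y),np.sin(y)]),d@[-np.sin(y),np.cos(y)])
a=[]
for n,(x,y,w,h) in(("scene",(270,60,133,150)),("top",(340,100,133,150))):
    im=arm.snapshot(n)[:,:,::-1]; a.append(cv2.resize(im[y:y+h,x:x+w],None,fx=3,fy=3,interpolation=2))
cv2.imwrite("pics/c6.png",np.hstack(a))
s=arm.read_state();q=s["orientation"];print(s["tool_pos"],np.degrees(2*np.arctan2(q[2],q[1])),s["finger_force"])
```

```text
nose ahead of grip 0.04749772027128013 -0.002078706778278202
[ 0.61801106 -0.24702551  0.13287089] -37.53485348728071 7.976190447807312
```

View pics/c6.png

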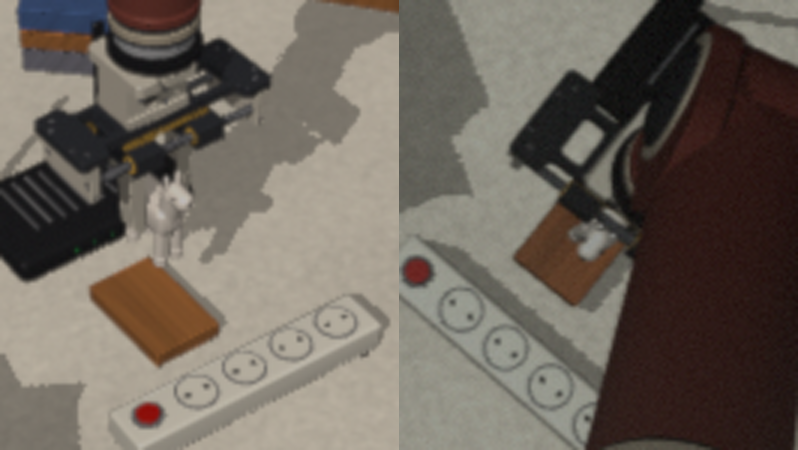

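The crop shows the llama held upright over the plinth, nose to the robot's side, with the antennas clear. Now I lower it.

Emit:
{"api": "servo_tool", "payload": {
  "moves": [
    {"dx":0,"dy":-1,"dz":-12,"turn":0},
    {"dx":0,"dy":0,"dz":-15,"turn":0},
    {"dx":0,"dy":0,"dz":-15,"turn":0},
    {"dx":0,"dy":0,"dz":-12,"turn":0},
    {"dx":0,"dy":0,"dz":-6,"turn":0},
    {"dx":0,"dy":0,"dz":-4,"turn":0},
    {"dx":0,"dy":0,"dz":-2,"turn":0},
    {"dx":0,"dy":0,"dz":-1,"turn":0},
    {"dx":0,"dy":0,"dz":-1,"turn":0},
    {"dx":0,"dy":0,"dz":-1,"turn":0},
    {"dx":0,"dy":0,"dz":0,"turn":0},
    {"dx":0,"dy":0,"dz":0,"turn":0},
    {"dx":0,"dy":0,"dz":0,"turn":0}
  ]
}}

```text
t: 16.38
tool_pos: [0.6184, -0.2493, 0.0648]
orientation: [-0.0, 0.947, -0.322, 0.0]
wrist_force: [0.3, 0.3, -2.6]
grip_width: 0.321
finger_force: 8.0
```

Emit:
{"api": "servo_tool", "payload": {
  "moves": [
    {"dx":0,"dy":0,"dz":-1,"turn":0},
    {"dx":0,"dy":0,"dz":-1,"turn":0},
    {"dx":0,"dy":0,"dz":0,"turn":0},
    {"dx":0,"dy":0,"dz":0,"turn":0}
  ]
}}

```text
t: 16.72
tool_pos: [0.6181, -0.2491, 0.0623]
orientation: [-0.0, 0.947, -0.322, -0.0]
wrist_force: [0.2, 0.0, -2.1]
grip_width: 0.323
finger_force: 8.0
```

Emit:
{"api": "servo_tool", "payload": {
  "moves": [
    {"dx":0,"dy":0,"dz":-1,"turn":0},
    {"dx":0,"dy":0,"dz":0,"turn":0},
    {"dx":0,"dy":0,"dz":0,"turn":0}
  ]
}}

```text
t: 16.97
tool_pos: [0.6182, -0.2491, 0.0614]
orientation: [-0.0, 0.947, -0.322, -0.0]
wrist_force: [0.6, 0.8, -2.2]
grip_width: 0.322
finger_force: 8.0
```

Emit:
{"api": "servo_tool", "payload": {
  "moves": [
    {"dx":0,"dy":0,"dz":-1,"turn":0},
    {"dx":0,"dy":0,"dz":0,"turn":0},
    {"dx":0,"dy":0,"dz":0,"turn":0}
  ]
}}

```text
t: 17.22
tool_pos: [0.6183, -0.2492, 0.0612]
orientation: [-0.0, 0.947, -0.322, 0.0]
wrist_force: [-1.6, 0.2, 2.8]
grip_width: 0.324
finger_force: 8.0
```

Emit:
{"api": "servo_tool", "payload": {
  "moves": [
    {"dx":0,"dy":0,"dz":-0.5,"turn":0},
    {"dx":0,"dy":0,"dz":0,"turn":0},
    {"dx":0,"dy":0,"dz":0,"turn":0}
  ]
}}

```text
t: 17.47
tool_pos: [0.6183, -0.2492, 0.0611]
orientation: [-0.0, 0.947, -0.322, 0.0]
wrist_force: [-3.6, 1.7, 6.2]
grip_width: 0.326
finger_force: 8.0
```

Contact (6 N upward on the tool). I ease off 1 mm and release.

Emit:
{"api": "servo_tool", "payload": {
  "moves": [
    {"dx":0,"dy":0,"dz":0.9,"turn":0},
    {"dx":0,"dy":0,"dz":0,"turn":0}
  ]
}}

```text
t: 17.63
tool_pos: [0.6185, -0.2493, 0.0612]
orientation: [-0.0, 0.947, -0.322, 0.0]
wrist_force: [-1.4, -0.3, 2.3]
grip_width: 0.325
finger_force: 8.0
```

Emit:
{"api": "servo_tool", "payload": {
  "grip": 60,
  "moves": [
    {"dx":0,"dy":0,"dz":0,"turn":0},
    {"dx":0,"dy":0,"dz":0,"turn":0},
    {"dx":0,"dy":0,"dz":0,"turn":0},
    {"dx":0,"dy":0,"dz":0,"turn":0},
    {"dx":0,"dy":0,"dz":0,"turn":0},
    {"dx":0,"dy":0,"dz":15,"turn":0},
    {"dx":0,"dy":0,"dz":25,"turn":0},
    {"dx":0,"dy":0,"dz":30,"turn":0},
    {"dx":0,"dy":0,"dz":40,"turn":0},
    {"dx":0,"dy":0,"dz":40,"turn":0},
    {"dx":-20,"dy":30,"dz":10,"turn":0},
    {"dx":-20,"dy":35,"dz":0,"turn":0},
    {"dx":-20,"dy":35,"dz":0,"turn":0},
    {"dx":-20,"dy":35,"dz":0,"turn":0},
    {"dx":0,"dy":35,"dz":0,"turn":0},
    {"dx":0,"dy":35,"dz":0,"turn":0},
    {"dx":0,"dy":0,"dz":0,"turn":0},
    {"dx":0,"dy":0,"dz":0,"turn":0}
  ]
}}

```text
t: 19.13
tool_pos: [0.5383, -0.0412, 0.2211]
orientation: [-0.001, 0.948, -0.319, 0.0]
wrist_force: [-0.0, -1.6, 0.8]
grip_width: 0.646
finger_force: 0.0
```

Run:
```python
from h import *
a=[]
for n,(x,y,w,h) in(("scene",(225,100,133,190)),("top",(340,100,133,190))):
    im=arm.snapshot(n)[:,:,::-1]; a.append(cv2.resize(im[y:y+h,x:x+w],None,fx=3,fy=3,interpolation=2))
cv2.imwrite("pics/c7.png",np.hstack(a))
```

```text
(no output)
```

View pics/c7.png

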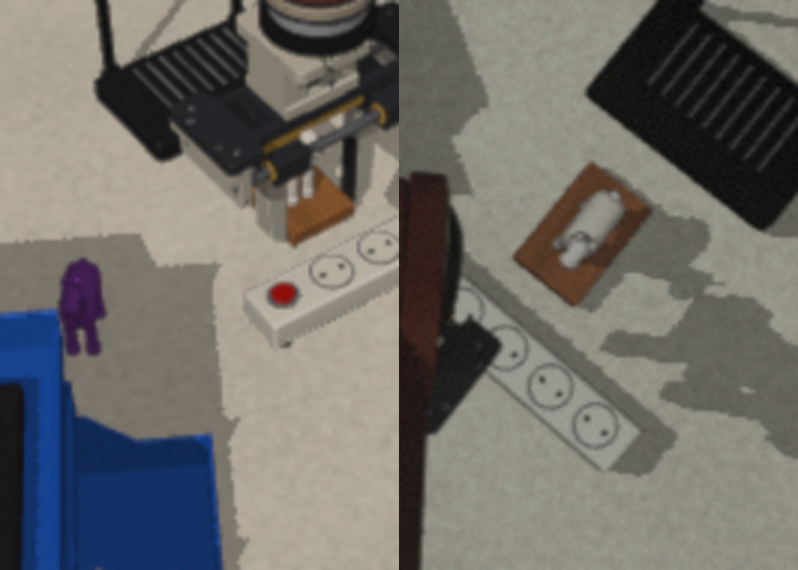

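The crops show the llama standing in line in the middle of the plinth. Its trunk is at top (538,176), which agrees with the plinth centre after parallax, and the nose points to the robot's side. The neighbours are undisturbed and the gripper is clear.

```bash
python3 -c "
from rig import arm
print(arm.sign_off())"
```

```text
the job is handed in; nothing more can be done
None
```

The llama is standing on its plinth, centred to within a few mm and facing the robot's side, with the bottle standing about 180 mm from its start; I've handed the job in, but the sign-off gave no verdict.

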